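# Shift a gearbox tower into reverse

### The arm

A 6-joint arm with a two-finger parallel gripper is mounted at the origin on the work surface. World frame = base frame: x ahead of the robot, y to its left, z up, the work surface at z = 0. Lengths are in m, angles in rad, forces in N, time in s.
With the tool pointing down it reaches from about 0.325 to 0.9 m from the base axis. Payload 3.5 kg.
Tool frame: the origin (TCP) lies between the finger pads; the fingertips stand 14 mm ahead of it and the grasp point (between the pads) lies 5 mm behind it; z points along the fingers, y is the line along which they close (so a half turn about z gives the same grasp; the last joint's range is limited). The gripper opens to 85 mm and grips with 20 to 120 N. Pads are 22 mm wide; open, the fingers measure 114 mm over their backs; the gripper's body (76 mm by 85 mm) begins 54 mm behind the grasp point. The pads swing forward as they close: fully open they stand 13 mm farther back than shut.
Start: joints at [-1.27, 0.276, -0.026, 1.268, 0, 1.467], TCP at [0.246, -0.575, 0.209] pointing down, gripper open.
Joint ranges: [-3.12, 3.12], [-0.85, 1.88], [-1.08, 1.24], [-1.95, 2.15], [-1.57, 1.53], [-3.14, 3.14]. Speed limits (rad/s): [2.57, 2.57, 3.14, 3.14, 3.14, 3.14].

### API

Orientations are given as a unit quaternion [w, x, y, z].
In Python, from rig import status, imaging, job gives the robot as it stands.
- The arm moves only by the tool send_rows, never from a script. Its argument "moves" is a list of rows, each a list of 5 numbers: the shift along the tool's x, y, z in mm, then the turn about the tool's z in degrees, then the opening, from 0 (shut) to 1 (fully open). In form: [[dx, dy, dz, roll, jaw], ...]. A call has 1 to 8 rows; each row is the pose to reach, as a shift and turn from the pose commanded when the call began, along the tool's axes at that moment; what a row does not reach only later rows make up. A row lasts 1/12 s, in which the tool goes at most 41.7 mm and 7.16 degrees, less where a joint would pass 70% of its speed; a pose out of reach is approached as far as the arm can. A call with a gripper value outside its range is refused whole. The fingers move at their own pace and stop on an object; the grip force is fixed at half the most. Time passes only in rows, so rows that repeat a pose let the fingers close. It gives the time, the measured TCP pose, the force, the opening and the grip force at its end, in the units of the state.
- status.sense(): the state, without advancing time (a new reading comes with each control period).
- imaging.read_camera(name): name is "side" or "top"; returns (picture, depth): 384x512x3 uint8, red, green, blue; 384x512 float32, m along the optical axis (not along the pixel's ray), 0 where there is no reading.
- imaging.camera_model(name): a dict with "K" (3x3 intrinsics, pixels), "world_to_cam" (4x4, takes a point from world to camera coordinates). Camera axes: x right, y up, looking along -z (the intrinsics and any distortion apply to the point x, -y, -z); pixel columns grow to the right and rows downward; lengths in m; the calibration is good to about 2 mm. A picture is of the moment at which its call begins. camera_model takes no time and is no camera call.
- job.finish_job(): hands the job in; it is judged then, once.
The state is a dict: "t": time; "joints": joint angles; "joint_velocities": joint speeds; "joint_efforts": joint torques, N m; "tcp_pos": TCP position; "ee_rot": TCP orientation; "wrist_force": force on the tool from outside, world axes, zero at the start; "moment": the same for the moment, N m; "finger_gap": finger opening in m; "gripper_force": force on a finger pad.
Only numpy, scipy, OpenCV 4.12 (cv2) and the standard library are available. Lean on these libraries where they do the work, as an engineer would, in place of code of your own. Each camera call takes 0.05 s, during which the arm holds its last target. There are 200 camera calls.

### The job

On the bench stands a gear-shift tower whose lever is somewhere in the middle lane of its H-gate. Push the lever through the gate into reverse, the corner slot that has the tall reversing-light switch standing behind its closed end (the other corners have low plugs), until it is fully home there, then take the hand away. Only push the knob or lever with the fingers, never pinch it, and leave all the loose parts where they are.

Things in the scene. Friction and masses are not known exactly. Their poses are not given: they have to be found in the camera images.
- tower: gear-shift tower fixed to the bench: square cast aluminium housing, 220 x 220 mm, topped by a flat 6 mm steel gate plate, top face 130 mm above the bench. Origin: centre of its underside. x runs along the slots (away from the robot at yaw 0), y across them to the left, z up; turned up to 0.5 rad about z
- gate_centre (a point): centre of the H-gate, on the plate's top face. In tower axes: three lanes along x at y = -28, 0, +28 mm, joined at x = 0 by one neutral channel along y; all are 18 mm wide; slots are closed at x = +30 and -30 mm, so there are six. The 10 mm walls between slots have rounded tips. The plate stops the shaft: lanes can be changed only in the neutral channel
- lever_pivot (a point): the point the lever leans about, on the tower's axis 20 mm above the bench. The lever has no springs and stays where it is left; 3 to 6 N sideways at the knob move it. Its shaft is 12 mm thick in the gate, 14 mm above it
- knob (a point): centre of the black four-lobed knob on the lever: 40 mm across over the lobes (which lie along the lever's x and y), 26 mm high, flat on top. It lies 200 mm from the pivot, so 220 mm above the bench when upright; at the end of a corner slot it is about 43 mm along, 50 to 55 mm across and 10 to 12 mm lower
- shift (a joint): lean of the lever along the tower's x, rad: 0 upright (neutral), positive to +x; about +0.21 or -0.21 at the closed end of a slot. Knob centre from the pivot, in tower axes: x = 0.2 sin(shift), y = 0.2 cos(shift) sin(select), z = 0.2 cos(shift) cos(select)
- select (a joint): lean of the lever across the lanes, along the tower's y, rad: 0 in the middle lane, about +0.25 in the +y lane and -0.25 in the -y lane, about 0.28 up against the outer side of those lanes; anything from 0.23 to 0.28 enters the outer slots
- shaft_at_gate (a point): the point on the lever's axis 110 mm from its pivot, about at the gate plate's top face
- switch: reversing-light switch: bare steel stepped cylinder, 24 mm across, 40 mm tall, screwed upright into the gate plate straight behind the closed end of one of the four corner slots (outer lanes), 54 mm along the tower's x from the neutral channel's middle, in line with the slot. It marks the reverse slot. Origin: centre of its foot on the plate. Fixed
- plug1: low steel blanking plug, 22 mm across and only 7 mm tall, screwed into the plate behind one of the other corner slots. Origin: centre of its foot. Fixed
- plug2: low steel blanking plug, 22 mm across and only 7 mm tall, screwed into the plate behind one of the other corner slots. Origin: centre of its foot. Fixed
- plug3: low steel blanking plug, 22 mm across and only 7 mm tall, screwed into the plate behind one of the other corner slots. Origin: centre of its foot. Fixed
- lobe_front: the quarter of the knob and upper shaft on the tower's -x side: one round lobe, 22 mm across. Origin: the lever's pivot (not the lobe). Part of the lever; told apart only to see whether the knob is pinched
- lobe_back: the quarter of the knob and upper shaft on the tower's +x side: one round lobe, 22 mm across. Origin: the lever's pivot (not the lobe). Part of the lever; told apart only to see whether the knob is pinched
- lobe_left: the quarter of the knob and upper shaft on the tower's +y side: one round lobe, 22 mm across. Origin: the lever's pivot (not the lobe). Part of the lever; told apart only to see whether the knob is pinched
- lobe_right: the quarter of the knob and upper shaft on the tower's -y side: one round lobe, 22 mm across. Origin: the lever's pivot (not the lobe). Part of the lever; told apart only to see whether the knob is pinched
- socket_short: a short steel socket, 22 mm across, 28 mm tall, standing loose on the tower's plate near a corner. Not part of the work. Origin: on its underside or middle line
- piston: an aluminium spool piston, 24 mm across, 28 mm tall, standing loose on the tower's plate near the opposite corner. Not part of the work. Origin: on its underside or middle line
- ratchet: a loose ratchet handle lying on the bench to the left of the tower, 240 mm long, 30 mm high. Not part of the work. Origin: on its underside or middle line
- screwdriver: a loose screwdriver lying on the bench to the right of the tower. Not part of the work. Origin: on its underside or middle line
- socket_deep: a loose deep steel socket, 28 mm across, 60 mm tall, on the bench beyond the tower's left. Not part of the work. Origin: on its underside or middle line
- bearing: a loose steel bearing ring, 56 mm across, 16 mm high, on the bench beyond the tower's right. Not part of the work. Origin: on its underside or middle line
- drum: a loose aluminium drum, 60 mm across, 45 mm tall, on the bench to the right of the tower. Not part of the work. Origin: on its underside or middle line

How it is judged:
At the end, for the whole second after the job is handed in: The lever's shaft stands at the closed end of the slot in front of the switch (its axis at the plate within 34.5 mm of the switch's axis; fully home is about 31 mm, any other slot 38 mm or more), leaning at least 0.18 rad along the slot, and is at rest (horizontal distance between shaft_at_gate and switch below 0.0345 m and (value of joint shift above 0.18 rad or value of joint shift below -0.18 rad) and velocity of joint shift between -0.02 and 0.02 rad/s and velocity of joint select between -0.02 and 0.02 rad/s); the robot touches nothing.
It fails at once if the lever is pinched: the fingers press on opposite sides of its knob or upper shaft at once (over 2 N each) ((contact force between the fingers and lobe_front above 2 N and contact force between the fingers and lobe_back above 2 N) or (contact force between the fingers and lobe_left above 2 N and contact force between the fingers and lobe_right above 2 N)).
It fails at once if a loose part is lifted, carried or shoved (moved more than 20 mm) (distance of any of socket_short, piston, ratchet, screwdriver, socket_deep, bearing, drum from where it was at the start of the episode above 0.02 m).
It also fails if it takes over 45 s, if anything falls off the work surface, if the arm or the gripper's body presses on something with over 40 N, if the wrist force passes 120 N, or if a joint passes its speed limit or range.

## Working session

There is one attempt and no reset: what is moved stays moved. The work goes in short steps, Python scripts to look and compute and a tool call to move; the robot and the scene stay as the last step left them, time stands still between calls to the robot, and variables do not carry over. Pictures are saved under pics/ and viewed, at most 10 in all, crops included, and the job is handed in when it is done.

Besides the shell and the picture viewer there is one more tool, called after ">>>" by a JSON object that holds its "op" and its "data". send_rows: Moves the arm, as the interface text tells. Its arguments: {"type":"object","properties":{"moves":{"type":"array","items":{"type":"array","items":{"type":"number"}}}},"required":["moves"]}

```bash
mkdir -p pics
python3 - <<'E'
from rig import status, imaging
import cv2,numpy as np
s=status.sense();print({k:np.round(s[k],3) for k in('t','tcp_pos','ee_rot','finger_gap')})
for n in('top','side'):
    p,d=imaging.read_camera(n);cv2.imwrite(f'pics/{n}0.png',p[:,:,::-1]);np.savez(f'{n}0.npz',p=p,d=d)
    m=imaging.camera_model(n);print(n,{k:np.round(v,3).tolist() if not isinstance(v,str) else v for k,v in m.items()})
E
```

```text
{'t': np.float64(0.0), 'tcp_pos': array([ 0.245, -0.574,  0.208]), 'ee_rot': array([-0.001,  0.98 ,  0.201, -0.   ]), 'finger_gap': np.float64(0.085)}
top {'K': [[395.289, 0.0, 257.446], [0.0, 395.289, 195.877], [0.0, 0.0, 1.0]], 'world_to_cam': [[0.014, -1.0, 0.003, 0.007], [0.997, 0.014, 0.081, -0.626], [-0.081, 0.002, 0.997, -0.991], [0.0, 0.0, 0.0, 1.0]]}
side {'K': [[429.445, 0.0, 253.92], [0.0, 429.445, 189.367], [0.0, 0.0, 1.0]], 'world_to_cam': [[-0.773, -0.635, 0.002, 0.494], [0.464, -0.562, 0.685, -0.366], [-0.434, 0.531, 0.728, -0.956], [0.0, 0.0, 0.0, 1.0]]}
```

View pics/top0.png

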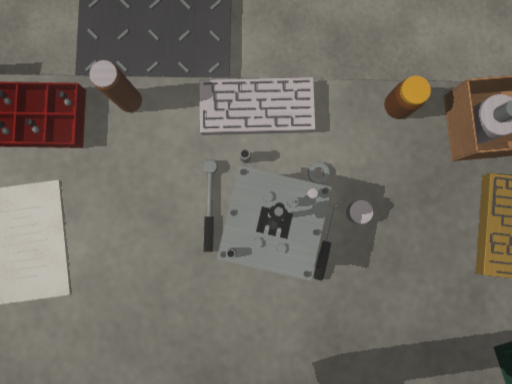

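View pics/side0.png

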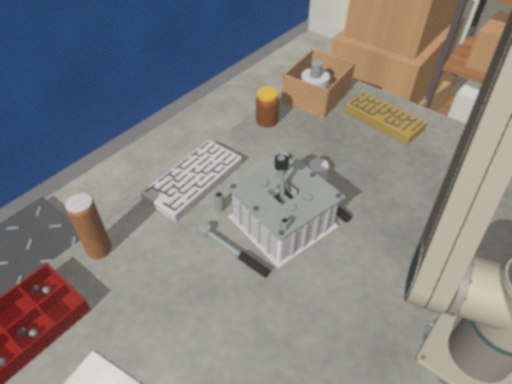

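```bash
cat > h.py <<'E'
import numpy as np,cv2
from rig import imaging
def cloud(n,d):
    m=imaging.camera_model(n);K=np.array(m['K']);T=np.linalg.inv(np.array(m['world_to_cam']))
    v,u=np.indices(d.shape);X=np.stack([(u-K[0,2])/K[0,0]*d,-(v-K[1,2])/K[1,1]*d,-d],-1)
    return X@T[:3,:3].T+T[:3,3]
E
python3 - <<'E'
from h import *
a=np.load('top0.npz');P=cloud('top',a['d'])
z=P[...,2]
sub=P[150:295,205:350].reshape(-1,3)
m=abs(z-.13)<.006
q=np.zeros_like(m);q[150:295,205:350]=1
pts=P[m&q][:,:2].astype(np.float32);
r=cv2.minAreaRect(pts*1000);print('plate',r, np.median(P[m&q][:,2]))
m2=((z>.134)&(z<.25)&q).astype(np.uint8)
n,l,st,c=cv2.connectedComponentsWithStats(m2)
for i in range(1,n):
    if st[i,4]>8:
        w=P[l==i];t=w[w[:,2]>w[:,2].max()-.006];print(c[i].round(1),st[i,4],w.max(0)[2].round(4),np.median(w[:,2]).round(4),t.mean(0).round(4))
cs=cv2.resize(a['p'][155:290,205:345,::-1],None,fx=4,fy=4,interpolation=cv2.INTER_CUBIC)
b=np.load('side0.npz');c2=cv2.resize(b['p'][140:265,200:365,::-1],None,fx=4,fy=4,interpolation=cv2.INTER_CUBIC)
cv2.imwrite('pics/t1.png',cs);cv2.imwrite('pics/s1.png',c2)
E
```

```text
plate ((558.6543579101562, -23.454940795898438), (220.19741821289062, 220.2786407470703), 77.67079162597656) 0.13085833395081659
[242.4 171.3] 22 0.138 0.1362 [0.6733 0.0513 0.1361]
[311.6 192.9] 103 0.1621 0.1579 [ 0.6249 -0.1072  0.1585]
[324.9 190.4] 19 0.1381 0.1352 [ 0.6321 -0.139   0.1354]
[267.6 196.1] 76 0.1408 0.1377 [ 0.617  -0.0073  0.1378]
[292.3 200.8] 100 0.1724 0.1654 [ 0.606  -0.0619  0.1679]
[277.9 211.6] 267 0.2391 0.2329 [ 0.5758 -0.0256  0.2347]
[232.8 212.2] 24 0.1379 0.1359 [0.5788 0.0714 0.1358]
[315.4 231.5] 22 0.1377 0.1355 [ 0.5376 -0.1173  0.1354]
[257.  242.1] 71 0.1408 0.1379 [0.5118 0.0154 0.138 ]
[280.9 247.7] 74 0.1414 0.1375 [ 0.4997 -0.0388  0.1378]
[229.2 252.6] 98 0.1633 0.158 [0.4889 0.0734 0.1593]
[306.7 273.3] 20 0.1368 0.1349 [ 0.4434 -0.0979  0.1351]
```

View pics/t1.png

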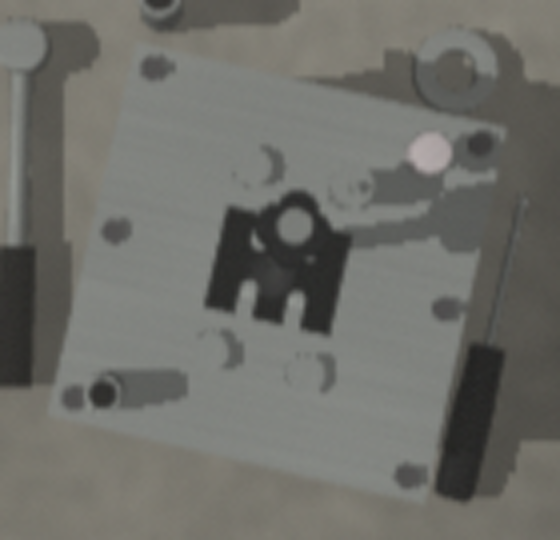

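View pics/s1.png

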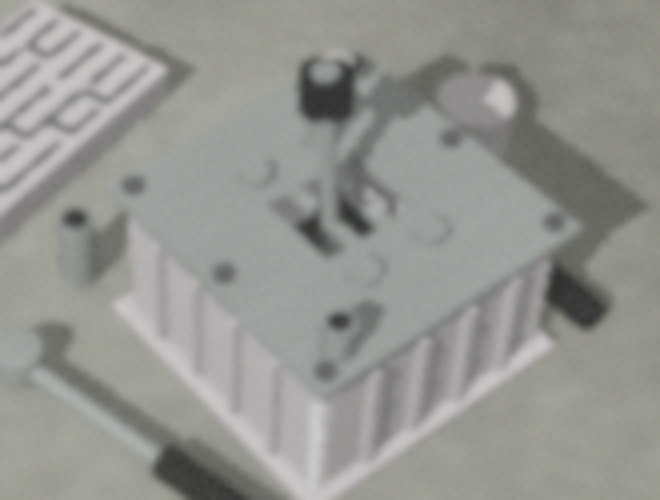

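Top view: the plate is upright near (275,222) and the switch stands at (292,201). In tower axes it measures (+54, -27) mm, which fits the given size, so reverse is the +x/-y corner. The knob at (278,212) sits about +17 mm along the middle lane, so the order is: -x to neutral, then -y, then +x.

>>> {"op": "send_rows", "data": {"moves": [[0, 0, -40, 0, 0], [0, 0, -90, 0, 0], [559, -345, -90, -54.5, 0], [559, -345, -90, -54.5, 0], [559, -345, -90, -54.5, 0], [559, -345, -90, -54.5, 0], [559, -345, -90, -54.5, 0], [559, -345, -90, -54.5, 0]]}}

```text
t: 0.77
tcp_pos: [0.3901, -0.3685, 0.2936]
ee_rot: [-0.0, 0.837, 0.548, 0.0]
wrist_force: [0.6, 0.2, 0.5]
finger_gap: 0.0
gripper_force: 0.0
```

```bash
cat > st.py <<'E'
import numpy as np,sys
from rig import status
from scipy.spatial.transform import Rotation as R
s=status.sense();C=np.array([.5587,-.0235]);th=-.2152
ex=np.array([np.cos(th),np.sin(th)]);ey=np.array([-ex[1],ex[0]])
M=R.from_quat(s['ee_rot'],scalar_first=True).as_matrix();p=s['tcp_pos'];F=np.array(s['wrist_force'])
d=np.array(p[:2])-C
print('t',round(s['t'],2),'tower a,b mm',(d@ex*1e3).round(1),(d@ey*1e3).round(1),'z',round(p[2],4),'toolx yaw rel tower deg',np.degrees(np.arctan2(M[1,0],M[0,0])-th).round(2),'tilt',M[2].round(3),'gap',round(s['finger_gap'],3),'F a,b,z',(F[:2]@ex).round(1),(F[:2]@ey).round(1),F[2].round(1),'j',np.round(s['joints'],2))
if len(sys.argv)>1:
    a,b,z=map(float,sys.argv[1:]);g=np.append(C+a/1e3*ex+b/1e3*ey,z/1e3)
    print('tool shift',(M.T@(g-p)*1e3).round(1))
E
python3 st.py 66 1 300
```

```text
t 0.77 tower a,b mm -91.1 -373.0 z 0.2936 toolx yaw rel tower deg 78.76 tilt [ 0.    -0.001 -1.   ] gap 0.0 F a,b,z 0.5 0.3 0.5 j [-0.88  0.09 -0.08  1.41  0.    1.1 ]
tool shift [397.5  81.1  -6.3]
```

>>> {"op": "send_rows", "data": {"moves": [[382, 81, 0, -11, 0], [382, 81, 0, -11, 0], [382, 81, 0, -11, 0], [382, 81, 0, -11, 0], [382, 81, 0, -11, 0], [382, 81, 0, -11, 0], [382, 81, 0, -11, 0], [382, 81, 0, -11, 0]]}}

```text
t: 1.43
tcp_pos: [0.5854, -0.0982, 0.2936]
ee_rot: [-0.0, 0.782, 0.623, -0.0]
wrist_force: [-0.7, -0.7, 0.6]
finger_gap: -0.0002
gripper_force: 0.0
```

>>> {"op": "send_rows", "data": {"moves": [[0, 0, 0, 0, 0]]}}

```text
t: 1.52
tcp_pos: [0.5879, -0.0945, 0.293]
ee_rot: [-0.001, 0.78, 0.626, 0.001]
wrist_force: [0.5, -0.7, -0.6]
finger_gap: -0.0
gripper_force: 0.0
```

```bash
python3 st.py 66 1 300
```

```text
t 1.52 tower a,b mm 43.7 -63.1 z 0.293 toolx yaw rel tower deg 89.85 tilt [ 0.003  0.    -1.   ] gap -0.0 F a,b,z 0.6 -0.6 -0.6 j [-0.27  0.19  0.04  1.42  0.    1.52]
tool shift [64.2 22.2 -6.8]
```

>>> {"op": "send_rows", "data": {"moves": [[64, 22, 0, 0, 0], [64, 22, 0, 0, 0], [64, 22, 0, 0, 0], [64, 22, 40, 0, 0], [64, 22, 79, 0, 0], [64, 22, 79, 0, 0]]}}

```text
t: 2.02
tcp_pos: [0.6121, -0.0419, 0.2044]
ee_rot: [-0.007, 0.782, 0.623, -0.007]
wrist_force: [-2.3, 0.3, -3.2]
finger_gap: -0.0002
gripper_force: 0.0
```

```bash
python3 st.py 36 1 214
python3 - <<'E'
from h import *
p,d=imaging.read_camera('side');q=imaging.read_camera('top')[0]
f=lambda x:cv2.resize(x[...,::-1],None,fx=3,fy=3,interpolation=cv2.INTER_CUBIC)
cv2.imwrite('pics/c2.png',np.hstack([f(p[110:250,220:350]),f(q[150:290,215:345])]))
E
```

```text
t 2.02 tower a,b mm 56.1 -6.5 z 0.2044 toolx yaw rel tower deg 89.44 tilt [-0.001 -0.02  -1.   ] gap -0.0 F a,b,z -2.4 -0.2 -3.2 j [-0.17  0.27 -0.04  1.28 -0.    1.62]
tool shift [  7.3 -20.3  -9.2]
```

View pics/c2.png

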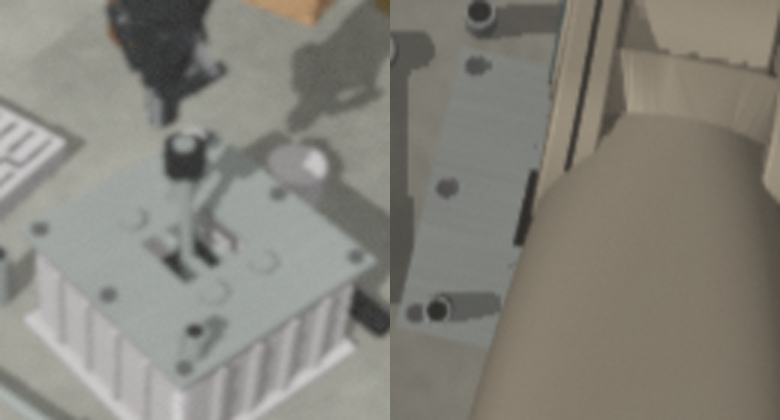

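>>> {"op": "send_rows", "data": {"moves": [[0, 0, 0, 0, 0], [0, 0, 0, 0, 0], [0, 0, 0, 0, 0]]}}

```text
t: 2.37
tcp_pos: [0.623, -0.0436, 0.2187]
ee_rot: [0.002, 0.782, 0.623, 0.002]
wrist_force: [0.2, 0.6, -0.5]
finger_gap: 0.0004
gripper_force: 0.0
```

```bash
python3 st.py 36 1 214
```

```text
t 2.37 tower a,b mm 67.1 -5.9 z 0.2187 toolx yaw rel tower deg 89.41 tilt [ 0.     0.006 -1.   ] gap 0.0 F a,b,z 0.0 0.6 -0.5 j [-0.17  0.27 -0.02  1.28 -0.    1.62]
tool shift [  6.6 -31.2   4.5]
```

>>> {"op": "send_rows", "data": {"moves": [[6, 0, 4, 0, 0], [6, -6, 4, 0, 0], [6, -12, 4, 0, 0], [6, -18, 4, 0, 0], [6, -24, 4, 0, 0], [6, -30, 4, 0, 0], [6, -31, 4, 0, 0], [6, -31, 4, 0, 0]]}}

```text
t: 3.03
tcp_pos: [0.5911, -0.0299, 0.2112]
ee_rot: [0.0, 0.782, 0.623, 0.0]
wrist_force: [0.4, -0.3, 0.4]
finger_gap: 0.0002
gripper_force: 0.0
```

```bash
cat > knob.py <<'E'
from h import *
import sys
from st import C,ex,ey
p,d=imaging.read_camera('side');P=cloud('side',d)
r=P[...,:2]-C;a=r@ex*1e3;b=r@ey*1e3;z=P[...,2]*1e3
# shaft between plate and knob: points 145..195 mm high, near the axis
m=(z>150)&(z<190)&(abs(a)<45)&(abs(b)<60)&(np.hypot(a-54,b+27)>17)
for lo in(150,160,170,180):
    k=m&(z>=lo)&(z<lo+10)
    if k.any():print('shaft z',lo,k.sum(),np.median(a[k]).round(1),np.median(b[k]).round(1))
k=(z>222)&(z<242)&(abs(a)<70)&(abs(b)<80)&(p.max(-1)<140)
k=(z>205)&(z<240)&(abs(a)<70)&(abs(b)<85)
n,l,st,c=cv2.connectedComponentsWithStats(k.astype(np.uint8))
for i in range(1,n):
    if st[i,4]>10:
        t=l==i;print('blob',c[i].round(),st[i,4],'a',np.percentile(a[t],[3,50,97]).round(1),'b',np.percentile(b[t],[3,50,97]).round(1),'z',np.percentile(z[t],[3,97]).round(1))
cv2.imwrite(sys.argv[1],cv2.resize(p[100:250,210:360,::-1],None,fx=3,fy=3,interpolation=cv2.INTER_CUBIC)) if len(sys.argv)>1 else 0
E
sed -i 's/if len(sys.argv)>1/if __name__=="__main__" and len(sys.argv)>1/' st.py
python3 knob.py pics/k3.png
```

```text
t 3.03 tower a,b mm 33.0 0.7 z 0.2112 toolx yaw rel tower deg 89.44 tilt [ 0.  0. -1.] gap 0.0 F a,b,z 0.5 -0.2 0.4 j [-0.16  0.22 -0.1   1.26  0.    1.64]
shaft z 150 15 7.4 2.3
shaft z 160 16 9.1 3.7
shaft z 170 14 10.3 2.6
shaft z 180 15 10.4 2.3
blob [280. 162.] 205 a [-1.  12.  32.1] b [-13.2   7.5  19.5] z [209.1 238. ]
```

View pics/k3.png

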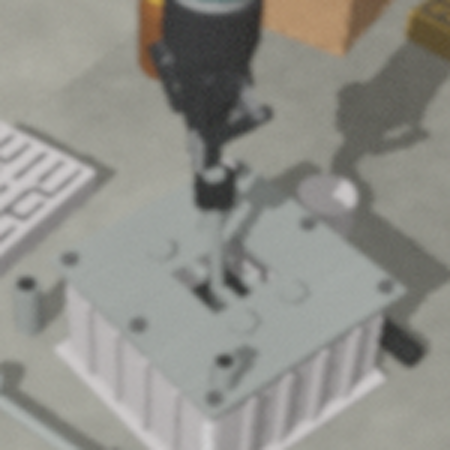

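```bash
sed -i "s/^p,d=.*side.*;P/p,d=(imaging.read_camera('side') if sys.argv[-1]!='0' else [np.load('side0.npz')[k] for k in 'pd']);P/" knob.py; python3 knob.py pics/x.png 0
python3 - <<'E'
from h import *
from st import C,ex,ey
p,d=imaging.read_camera('side');P=cloud('side',d)
r=P[...,:2]-C;a=r@ex*1e3;b=r@ey*1e3;z=P[...,2]*1e3
for v in range(145,180,2):
    for n,x in(('a',a),('b',b),('z',z)):
        pass
    print(v,' '.join(f'{a[v,u]:.0f},{b[v,u]:.0f},{z[v,u]:.0f},{p[v,u].mean():.0f}' for u in range(270,296,2)))
E
```

```text
t 3.08 tower a,b mm 33.5 0.7 z 0.2112 toolx yaw rel tower deg 89.44 tilt [-0.  0. -1.] gap -0.0 F a,b,z 0.1 -0.0 0.4 j [-0.16  0.22 -0.1   1.25 -0.    1.64]
shaft z 150 17 9.4 1.9
shaft z 160 14 9.9 3.0
shaft z 170 13 10.2 2.7
shaft z 180 14 10.7 3.5
blob [281. 162.] 209 a [-0.6 11.8 33.4] b [-13.7   6.5  19. ] z [210.  236.1]
t 3.08 tower a,b mm 33.5 0.7 z 0.2112 toolx yaw rel tower deg 89.44 tilt [-0.  0. -1.] gap -0.0 F a,b,z 0.1 -0.0 0.4 j [-0.16  0.22 -0.1   1.25 -0.    1.64]
145 277,-189,-2,155 47,6,259,139 34,11,270,124 23,14,280,91 18,13,283,60 13,11,284,52 4,13,292,57 -3,13,297,57 -10,13,302,66 -17,14,307,83 234,-240,1,113 228,-244,2,139 226,-251,1,149
147 269,-183,-2,152 47,6,253,137 33,11,265,124 26,12,270,120 26,5,267,74 9,15,284,59 5,12,285,57 -2,12,290,84 235,-223,0,117 230,-228,0,142 227,-234,0,151 222,-239,0,152 220,-246,-1,151
149 259,-174,1,154 45,7,248,139 31,13,261,130 26,11,263,131 24,7,263,85 20,4,264,59 3,13,280,64 231,-211,1,121 224,-214,4,148 223,-221,1,152 222,-230,-3,151 217,-234,-2,149 214,-241,-3,149
151 254,-170,-2,156 45,7,242,146 31,13,254,128 27,10,25
[... 2082 characters left out ...]
146,150 12,6,191,151 10,1,190,144 49,-43,132,126 46,-49,131,145 46,-55,127,159 40,-57,130,140 38,-63,128,121 35,-68,128,124
175 67,-9,131,160 64,-14,131,162 60,-18,131,158 55,-20,134,150 51,-23,135,151 13,4,182,151 8,2,184,144 44,-39,131,137 40,-43,132,158 39,-49,128,153 34,-52,131,122 31,-57,130,118 29,-62,129,145
177 61,-4,131,160 59,-10,130,160 57,-15,128,160 51,-17,132,157 48,-21,131,155 10,7,178,150 9,1,176,146 39,-35,130,150 35,-39,130,153 33,-44,129,127 32,-51,125,115 24,-50,132,127 21,-54,133,154
179 56,-0,130,158 53,-5,130,160 49,-8,131,162 49,-15,127,160 44,-18,129,160 11,6,170,155 8,2,170,144 32,-29,131,143 30,-34,130,130 25,-37,132,103 24,-43,129,114 19,-45,132,143 17,-51,130,158
```

>>> {"op": "send_rows", "data": {"moves": [[0, 10, 0, 0, 0], [0, 20, 0, 0, 0], [10, 30, 0, 0, 0], [25, 37, 0, 0, 0], [25, 37, 0, 0, 0], [25, 37, 0, 0, 0], [25, 37, 0, 0, 0]]}}

```text
t: 3.72
tcp_pos: [0.6335, -0.0137, 0.2107]
ee_rot: [-0.0, 0.782, 0.624, -0.0]
wrist_force: [0.0, 0.5, 0.5]
finger_gap: -0.0001
gripper_force: 0.0
```

```bash
python3 st.py
python3 - <<'E'
from h import *
from st import C,ex,ey
p,d=imaging.read_camera('side');P=cloud('side',d)
r=P[...,:2]-C;a=r@ex*1e3;b=r@ey*1e3;z=P[...,2]*1e3
for lo in range(190,300,6):
    k=(z>=lo)&(z<lo+6)&(abs(a-70)<60)&(abs(b-26)<60)
    if k.any():
        v,u=np.nonzero(k);print(lo,k.sum(),'a',np.percentile(a[k],[5,50,95]).round(),'b',np.percentile(b[k],[5,50,95]).round(),'u',u.min(),u.max(),'v',v.min(),v.max())
f=lambda x,r:cv2.resize(x[...,::-1],None,fx=5,fy=5,interpolation=cv2.INTER_CUBIC)
cv2.imwrite('pics/k4.png',f(p[90:200,230:340],0))
E
```

```text
t 3.72 tower a,b mm 70.9 25.6 z 0.2107 toolx yaw rel tower deg 89.48 tilt [-0.    -0.001 -1.   ] gap -0.0 F a,b,z -0.1 0.5 0.5 j [-0.12  0.29 -0.    1.28 -0.    1.67]
t 3.72 tower a,b mm 70.9 25.6 z 0.2107 toolx yaw rel tower deg 89.48 tilt [-0.    -0.001 -1.   ] gap -0.0 F a,b,z -0.1 0.5 0.5 j [-0.12  0.29 -0.    1.28 -0.    1.67]
190 6 a [11. 15. 16.] b [1. 4. 7.] u 279 282 v 171 172
196 4 a [12. 13. 15.] b [3. 4. 7.] u 279 281 v 170 171
202 3 a [11. 12. 21.] b [15. 16. 18.] u 274 278 v 168 170
208 8 a [12. 14. 21.] b [13. 17. 20.] u 274 278 v 167 169
214 9 a [11. 16. 22.] b [13. 19. 19.] u 274 279 v 165 168
220 10 a [10. 13. 20.] b [14. 18. 20.] u 274 279 v 164 166
226 48 a [11. 20. 34.] b [-16.   9.  19.] u 274 287 v 155 164
232 57 a [10. 20. 64.] b [-9.  4. 33.] u 255 286 v 151 162
238 13 a [57. 64. 75.] b [23. 33. 37.] u 255 265 v 149 152
244 23 a [57. 60. 74.] b [18. 30. 37.] u 255 265 v 147 151
250 20 a [56. 64. 75.] b [24. 34. 37.] u 255 264 v 145 150
256 14 a [57. 59. 76.] b [20. 32. 36.] u 255 265 v 143 148
262 17 a [56. 64. 76.] b [30. 35. 37.] u 255 262 v 141 146
268 10 a [58. 65. 77.] b [31. 35. 37.] u 254 261 v 139 144
274 21 a [47. 72. 95.] b [33. 37. 39.] u 250 263 v 133 145
280 44 a [38. 61. 97.] b [18. 36. 39.] u 248 271 v 131 145
286 46 a [ 44.  65. 103.] b [19. 37. 38.] u 247 266 v 128 143
292 33 a [ 29.  55. 109.] b [16. 36. 39.] u 245 273 v 124 143
298 59 a [ 29.  57. 112.] b [17. 38. 43.] u 244 269 v 121 142
```

View pics/k4.png

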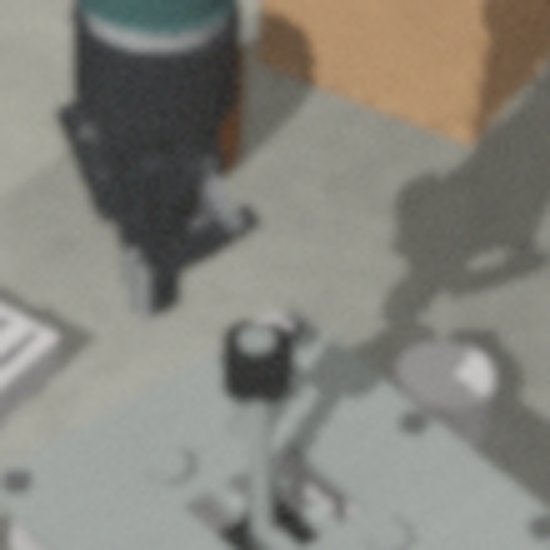

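The picture shows the closed fingertips ending at about (260,152). With depth that gives z≈0.234, higher than the nominal 0.197, so the first pass went over the knob. I'll lower 27 mm and repeat the push.

>>> {"op": "send_rows", "data": {"moves": [[0, 0, 27, 0, 0], [0, 0, 27, 0, 0], [-12, 0, 27, 0, 0], [-24, 0, 27, 0, 0], [-24, 0, 27, 0, 0], [-24, -7, 27, 0, 0], [-24, -12, 27, 0, 0], [-24, -15, 27, 0, 0]]}}

```text
t: 4.43
tcp_pos: [0.6127, -0.0339, 0.1847]
ee_rot: [0.0, 0.782, 0.623, 0.0]
wrist_force: [0.4, -0.5, -0.1]
finger_gap: -0.0
gripper_force: 0.0
```

>>> {"op": "send_rows", "data": {"moves": [[0, -4, 0, 0, 0], [0, -8, 0, 0, 0], [0, -12, 0, 0, 0], [0, -16, 0, 0, 0], [0, -19, 0, 0, 0], [0, -19, 0, 0, 0], [0, -19, 0, 0, 0]]}}

```text
t: 5.02
tcp_pos: [0.5947, -0.0295, 0.1841]
ee_rot: [-0.0, 0.782, 0.623, 0.0]
wrist_force: [2.9, -0.3, 1.0]
finger_gap: 0.0001
gripper_force: 1.1
```

```bash
python3 knob.py; python3 -c "
from rig import status;print(status.sense()['wrist_force'])"
```

```text
t 5.02 tower a,b mm 36.5 1.8 z 0.1841 toolx yaw rel tower deg 89.45 tilt [ 0. -0. -1.] gap 0.0 F a,b,z 2.9 0.3 1.0 j [-0.16  0.24 -0.13  1.2   0.    1.64]
shaft z 150 17 -2.9 3.1
shaft z 160 11 -2.9 2.4
shaft z 170 15 -1.0 3.2
shaft z 180 14 -0.0 2.1
blob [282. 164.] 285 a [-15.7   1.9  39.8] b [-12.1   8.3  19.3] z [209. 237.]
[2.25398185 0.29020199 1.7880836 ]
```

>>> {"op": "send_rows", "data": {"moves": [[0, 10, 0, 0, 0], [10, 12, 0, 0, 0], [35, 12, 0, 0, 0], [58, 0, 0, 0, 0], [58, -20, 0, 0, 0], [58, -36, 0, 0, 0], [58, -36, 0, 0, 0], [50, -36, 0, 0, 0]]}}

```text
t: 5.73
tcp_pos: [0.5705, 0.0285, 0.1833]
ee_rot: [-0.001, 0.781, 0.624, -0.0]
wrist_force: [0.4, -0.7, -0.5]
finger_gap: -0.0002
gripper_force: 0.0
```

```bash
python3 knob.py
```

```text
t 5.73 tower a,b mm 0.4 53.3 z 0.1833 toolx yaw rel tower deg 89.57 tilt [ 0.    -0.002 -1.   ] gap -0.0 F a,b,z 0.6 -0.6 -0.5 j [-0.06  0.2  -0.18  1.19  0.    1.73]
shaft z 150 15 -2.7 4.2
shaft z 160 14 -2.4 3.4
shaft z 170 15 -0.3 2.6
shaft z 180 15 -0.9 3.7
blob [288. 160.] 24 a [-3.9  2.4 10.6] b [-17.9 -11.   -2.5] z [229.9 237.3]
blob [287. 171.] 50 a [-17.1 -13.6  -3.9] b [-4.3  6.5 17.5] z [208.2 229. ]
blob [268. 177.] 87 a [-14.1  -6.5   5.8] b [49.  61.2 65.1] z [209.1 239. ]
```

>>> {"op": "send_rows", "data": {"moves": [[-10, 0, 0, 0, 0], [-18, 0, 0, 0, 0], [-24, 0, 0, 0, 0], [-30, 0, 0, 0, 0], [-36, 0, 0, 0, 0], [-42, 0, 0, 0, 0], [-48, 0, 0, 0, 0], [-48, 0, 0, 0, 0]]}}

```text
t: 6.45
tcp_pos: [0.5603, -0.0211, 0.1843]
ee_rot: [0.001, 0.782, 0.623, -0.0]
wrist_force: [0.7, 1.0, 0.2]
finger_gap: -0.0004
gripper_force: 0.3
```

```bash
python3 knob.py
```

```text
t 6.45 tower a,b mm 1.0 2.6 z 0.1843 toolx yaw rel tower deg 89.37 tilt [-0.001  0.001 -1.   ] gap -0.0 F a,b,z 0.4 1.1 0.2 j [-0.15  0.18 -0.21  1.19 -0.    1.64]
shaft z 150 16 -1.8 -17.7
shaft z 160 13 0.3 -17.2
shaft z 170 15 -1.6 -19.7
shaft z 180 16 -1.0 -21.3
blob [289. 166.] 146 a [-16.1  -9.5   6.2] b [-31.8   6.   14. ] z [208.9 238.2]
```

>>> {"op": "send_rows", "data": {"moves": [[-5, 0, 0, 0, 0], [-10, 0, 0, 0, 0], [-15, 0, 0, 0, 0], [-20, 0, 0, 0, 0], [-23, 0, 0, 0, 0], [-23, 0, 0, 0, 0], [-23, 0, 0, 0, 0]]}}

```text
t: 7.08
tcp_pos: [0.5547, -0.0429, 0.1839]
ee_rot: [0.0, 0.782, 0.623, -0.001]
wrist_force: [-0.7, -0.9, -0.7]
finger_gap: 0.0003
gripper_force: 0.1
```

```bash
python3 knob.py
```

```text
t 7.08 tower a,b mm 0.3 -19.8 z 0.1839 toolx yaw rel tower deg 89.4 tilt [-0.001 -0.    -1.   ] gap 0.0 F a,b,z -0.5 -1.1 -0.7 j [-0.19  0.17 -0.21  1.19 -0.    1.6 ]
shaft z 150 18 -1.8 -32.0
shaft z 160 15 -1.3 -36.5
shaft z 170 18 -1.0 -39.2
shaft z 180 16 -0.9 -39.7
blob [296. 163.] 151 a [-15.9  -9.1   6.6] b [-56.  -16.4  -7.4] z [207.2 238.3]
```

>>> {"op": "send_rows", "data": {"moves": [[10, 0, 0, 0, 0], [12, -20, 0, 0, 0], [12, -45, 0, 0, 0], [0, -52, 0, 0, 0], [-20, -52, 2, 0, 0], [-31, -52, 4, 0, 0], [-31, -52, 4, 0, 0], [-31, -48, 4, 0, 0]]}}

```text
t: 7.8
tcp_pos: [0.5012, -0.062, 0.18]
ee_rot: [-0.0, 0.782, 0.623, 0.0]
wrist_force: [0.4, -0.1, 0.6]
finger_gap: -0.0002
gripper_force: 0.0
```

```bash
python3 knob.py
```

```text
t 7.8 tower a,b mm -47.9 -49.8 z 0.18 toolx yaw rel tower deg 89.35 tilt [ 0. -0. -1.] gap -0.0 F a,b,z 0.4 -0.0 0.6 j [-0.25  0.08 -0.32  1.16  0.    1.55]
shaft z 150 17 -1.0 -32.0
shaft z 160 16 -1.0 -35.7
shaft z 170 19 -0.7 -38.9
shaft z 180 16 -0.9 -41.4
blob [300. 159.] 174 a [-15.9  -3.4  17.4] b [-58.3 -44.5 -32. ] z [206.9 230.7]
blob [313. 169.] 107 a [-62.9 -54.  -37.2] b [-54.1 -41.8 -37.8] z [207.1 238.4]
```

Aligned with the knob; pushing along +x.

>>> {"op": "send_rows", "data": {"moves": [[0, 7, 0, 0, 0], [-1, 13, 0, 0, 0], [-1, 18, 0, 0, 0], [-1, 23, 0, 0, 0], [-1, 28, 0, 0, 0], [-1, 32, 0, 0, 0], [-1, 32, 0, 0, 0]]}}

```text
t: 8.43
tcp_pos: [0.5331, -0.0697, 0.18]
ee_rot: [-0.0, 0.782, 0.623, 0.0]
wrist_force: [-1.7, -0.1, 1.8]
finger_gap: -0.0002
gripper_force: 1.1
```

```bash
python3 knob.py
```

```text
t 8.43 tower a,b mm -15.2 -50.6 z 0.18 toolx yaw rel tower deg 89.45 tilt [ 0. -0. -1.] gap -0.0 F a,b,z -1.7 -0.4 1.8 j [-0.25  0.14 -0.26  1.17  0.    1.55]
shaft z 150 15 8.3 -33.1
shaft z 160 17 7.4 -36.0
shaft z 170 16 9.1 -37.4
shaft z 180 18 9.0 -40.9
blob [299. 159.] 232 a [-29.6   0.8  28.9] b [-54.9 -42.4 -32.4] z [206.7 237.8]
```

>>> {"op": "send_rows", "data": {"moves": [[0, 5, 0, 0, 0], [0, 10, 0, 0, 0], [0, 14, 0, 0, 0], [0, 18, 0, 0, 0], [0, 21, 0, 0, 0], [0, 23, 0, 0, 0], [0, 23, 0, 0, 0]]}}

```text
t: 9.07
tcp_pos: [0.555, -0.0751, 0.1797]
ee_rot: [-0.0, 0.782, 0.623, -0.0]
wrist_force: [-2.1, 1.4, -1.0]
finger_gap: 0.0001
gripper_force: 1.0
```

```bash
python3 knob.py
```

```text
t 9.07 tower a,b mm 7.4 -51.2 z 0.1797 toolx yaw rel tower deg 89.43 tilt [-0. -0. -1.] gap 0.0 F a,b,z -2.3 1.0 -1.0 j [-0.25  0.18 -0.21  1.18 -0.    1.55]
shaft z 150 18 22.4 -32.8
shaft z 160 15 25.5 -35.9
shaft z 170 19 26.6 -37.3
shaft z 180 15 29.2 -40.9
blob [294. 155.] 217 a [-7.  22.4 48. ] b [-55.4 -42.1 -32.1] z [207.5 237.6]
```

>>> {"op": "send_rows", "data": {"moves": [[0, 1, 0, 0, 0], [0, 2, 0, 0, 0], [0, 3, 0, 0, 0], [0, 4, 0, 0, 0], [0, 4, 0, 0, 0]]}}

```text
t: 9.53
tcp_pos: [0.5571, -0.0756, 0.1797]
ee_rot: [-0.001, 0.782, 0.623, -0.001]
wrist_force: [-5.7, 1.6, 0.7]
finger_gap: 0.0005
gripper_force: 3.0
```

```bash
python3 knob.py
```

```text
t 9.53 tower a,b mm 9.5 -51.2 z 0.1797 toolx yaw rel tower deg 89.43 tilt [-0.    -0.003 -1.   ] gap 0.0 F a,b,z -5.9 0.4 0.7 j [-0.25  0.19 -0.2   1.18 -0.    1.55]
shaft z 150 18 24.9 -34.2
shaft z 160 17 25.9 -34.6
shaft z 170 16 28.4 -37.9
shaft z 180 21 29.8 -40.2
blob [293. 154.] 220 a [-4.6 25.3 54.2] b [-56.5 -42.3 -32. ] z [205.9 237.6]
```

>>> {"op": "send_rows", "data": {"moves": [[0, 2, 0, 0, 0], [0, 4, 0, 0, 0], [0, 4, 0, 0, 0], [0, 4, 0, 0, 0]]}}

```text
t: 9.92
tcp_pos: [0.5579, -0.0758, 0.1795]
ee_rot: [-0.003, 0.782, 0.623, -0.003]
wrist_force: [-11.6, 2.6, 5.0]
finger_gap: 0.0001
gripper_force: 6.7
```

```bash
python3 knob.py
```

```text
t 9.92 tower a,b mm 10.4 -51.2 z 0.1795 toolx yaw rel tower deg 89.44 tilt [-0.001 -0.009 -1.   ] gap 0.0 F a,b,z -11.9 0.1 5.0 j [-0.25  0.19 -0.2   1.19 -0.    1.55]
shaft z 150 18 24.6 -33.0
shaft z 160 16 26.7 -36.3
shaft z 170 20 28.6 -37.8
shaft z 180 15 29.8 -39.8
blob [293. 154.] 220 a [-3.8 24.7 55. ] b [-55.9 -42.7 -32.7] z [206.1 237.5]
```

Firm against the stop, with force up to 12 N and no more travel. Now backing away and lifting.

>>> {"op": "send_rows", "data": {"moves": [[0, -8, 0, 0, 0], [0, -20, 0, 0, 0], [0, -40, 0, 0, 0], [0, -60, 0, 0, 0], [0, -60, -40, 0, 0], [0, -60, -80, 0, 0], [0, -60, -80, 0, 0], [0, -60, -80, 0, 0]]}}

```text
t: 10.63
tcp_pos: [0.5078, -0.0644, 0.2643]
ee_rot: [0.005, 0.782, 0.623, 0.003]
wrist_force: [0.1, 0.1, -0.7]
finger_gap: -0.0001
gripper_force: 0.0
```

```bash
python3 knob.py pics/fin.png
```

```text
t 10.63 tower a,b mm -41.0 -50.8 z 0.2643 toolx yaw rel tower deg 89.43 tilt [-0.001  0.011 -1.   ] gap -0.0 F a,b,z 0.0 0.1 -0.7 j [-0.25  0.04 -0.19  1.33 -0.    1.54]
shaft z 150 17 24.3 -32.0
shaft z 160 18 27.3 -35.7
shaft z 170 16 28.7 -37.5
shaft z 180 20 30.5 -40.9
blob [290. 151.] 168 a [20.2 34.2 57.2] b [-65.6 -45.1 -31.1] z [206.8 226.9]
```

View pics/fin.png

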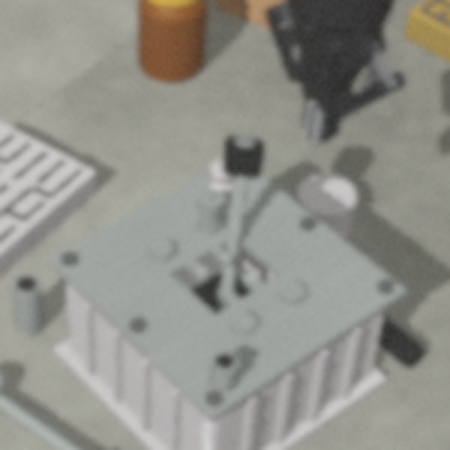

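The last view shows the lever leaning fully into the reverse slot by the switch (knob at crop pixel (243,155), shaft at the gate (235,285)), with the hand clear of it and the loose parts in place.

>>> {"op": "send_rows", "data": {"moves": [[0, 0, 0, 0, 0], [0, 0, 0, 0, 0], [0, 0, 0, 0, 0], [0, 0, 0, 0, 0]]}}

```text
t: 11.02
tcp_pos: [0.5038, -0.0633, 0.2591]
ee_rot: [-0.001, 0.782, 0.623, -0.0]
wrist_force: [-0.1, 0.9, 0.7]
finger_gap: 0.0002
gripper_force: 0.0
```

```bash
python3 -c "
from rig import job;print(job.finish_job())"
```

```text
the job is handed in; nothing more can be done
None
```

The lever is pushed home in the reverse slot in front of the switch, confirmed by a firm stop at about 12 N and the final camera view; the hand is clear and the job was handed in at about 11 s, with no verdict returned.

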